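Seat the keyed blue shaft in its pulley and hold it home

ROBOT

A 6-joint arm with a two-finger parallel gripper is mounted at the origin on the work surface. World frame = base frame: x ahead of the robot, y to its left, z up, the work surface at z = 0. Lengths are in m, angles in rad, forces in N, time in s.
With the tool pointing down it reaches from about 0.35 to 0.85 m from the base axis. Payload 8.1 kg.
Tool frame: the origin (TCP) lies between the finger pads; the fingertips stand 19 mm ahead of it and the grasp point (between the pads) is the TCP (arm.nose_length is the distance from the TCP to the fingertips, in m); z points along the fingers, y is the line along which they close (so a half turn about z gives the same grasp; the last joint's range is limited). The gripper opens to 93 mm and grips with 3 to 60 N. Pads are 15 mm wide; open, the fingers measure 128 mm over their backs; the gripper's body (75 mm by 188 mm) begins 65 mm behind the grasp point.
Start: joints at [-1.268, 0.13, 1.488, -0, 1.523, -0.085], TCP at [0.227, -0.555, 0.238] pointing down, gripper open.
Joint ranges: [-2.96, 2.96], [-0.89, 2.26], [0.02, 2.5], [-1.34, 4.48], [0, 2.73], [-2.66, 2.66]. Speed limits (rad/s): [2.39, 2.39, 2.79, 3.14, 3.14, 3.14].

INTERFACE

Orientations are given as a unit quaternion [x, y, z, w].
In Python, from station import arm, optics, order gives the robot as it stands.
- The arm moves only by the tool jog_arm, never from a script. Its argument "moves" is a list of rows, each a list of 2 entries, a list of its own where there are three numbers: the shift along the tool's x, y, z each as a share of 5 cm, from -1 to 1, then the turn, a rotation vector about the tool's x, y, z each as a share of 0.12 rad, from -1 to 1. In form: [[[x, y, z], [rx, ry, rz]], ...]. A call has 1 to 12 rows; each row shifts and turns the commanded pose from where the row before left it, along the tool's axes as they then stand; what a row does not reach is not made up. A row lasts 1/10 s, in which the tool goes at most 50 mm and 8.59 degrees, less where a joint would pass 70% of its speed; a pose out of reach is approached as far as the arm can. A call with a number of a shift or a turn outside -1 to 1 is refused whole. A call with a gripper value outside its range is refused whole. "hand" is the opening, from -1 (shut) to 1 (fully open), set as the call begins (left out, the last holds). The fingers move at their own pace and stop on an object; "grip_force" is the grip in N (left out, the last holds). Time passes only in rows, so rows that do not move let the fingers close. It gives the time, the measured TCP pose, the force, the opening and the grip force at its end, in the units of the state.
- arm.read_state(): the state, without advancing time (a new reading comes with each control period).
- optics.read_camera(name): name is "scene" or "top" or "wrist"; returns (picture, depth): 480x640x3 uint8, red, green, blue; 480x640 float32, m along the optical axis (not along the pixel's ray), 0 where there is no reading.
- optics.camera_info(name): a dict with "camera_matrix" (3x3 intrinsics, pixels), "world_to_cam" (4x4, takes a point from world to camera coordinates). Camera axes: x right, y up, looking along -z (the intrinsics and any distortion apply to the point x, -y, -z); pixel columns grow to the right and rows downward; lengths in m; the calibration is good to about 2 mm. A picture is of the moment at which its call begins: read the wrist's pose just before it. camera_info takes no time and is no camera call; for the wrist camera it gives the pose at the moment of the call.
- order.finish_job(): hands the job in; it is judged then, once.
The state is a dict: "time_s": time; "joints": joint angles; "joint_velocities": joint speeds; "effort": joint torques, N m; "tool_pos": TCP position; "tcp_rot": TCP orientation; "contact_force": force on the tool from outside, world axes, zero at the start; "ft_torque": the same for the moment, N m; "opening": finger opening in m; "grip_force": force on a finger pad.
Only numpy, scipy, OpenCV 4.12 (cv2) and the standard library are available. Lean on these libraries where they do the work, as an engineer would, in place of code of your own. Each camera call takes 0.05 s, during which the arm holds its last target. There are 200 camera calls.

TASK

Put the blue parts together on the blue pulley clamped on the bench, leaving the orange parts and everything else where they are: first drop the blue spacer ring over the pulley's raised steel boss so that it lies flat on the pulley, then put the blue-flanged shaft tip-down into the bore, turn it until its key slips into the keyway, and push it fully home against the ejector spring until its flange bears on the ring. The spring will lift the shaft if you let go, so finish while still holding the shaft pressed home.

Things in the scene. Friction and masses are not known exactly. Their poses are not given: they have to be found in the camera images.
- hub: Bench fixture, fixed: dark steel base 120 x 120 x 25 mm with a blue V-belt pulley (110 mm diameter, 22 mm thick) lying on it, its flat upper face 47 mm above the bench. In its middle a raised steel boss, 43 mm diameter, top 59 mm above the bench, with a keyed bore. Origin on the bore axis at bench level, z up, +x from the axis towards the keyway.
- keyway (a point): Point in the keyway at the boss's top face, 14 mm from the bore axis. The keyway is a slot on one side of the bore, 9 mm wide, reaching to 17 mm from the axis, along the whole depth. A white line on the pulley's face, 33 to 52 mm from the axis, points the same way and shows outside the ring.
- boss (a point): Point on the bore axis at the boss's top face, 59 mm above the bench. The bore is vertical, round, 23 mm diameter, 53 mm deep.
- plunger (a joint): Brass ejector pin in the bore, 16 mm diameter, spring loaded upward. 0 = up, its top 30 mm above the bench; grows in metres as the shaft's tip pushes it down, up to 0.015. The spring pushes up with 6.6 N at 0 and 12 N at 0.010. With the ring in place and the shaft's flange hard on the ring it reads 0.010.
- blue_ring: Blue spacer ring lying flat on the bench: 64 mm outer, 48 mm inner diameter, 16 mm high, 60 g. Origin at the centre of its underside. Over the boss it lies on the pulley's face with its top 4 mm above the boss.
- blue_shaft: Steel shaft with blue flange, upright in one of two wooden stands, flange resting on the stand; about 320 g. Origin at the centre of its lower tip, z up, +x from the axis towards the key. From the tip: round shaft 20 mm diameter to 43 mm (chamfered tip); blue flange 60 mm diameter, 43 to 49 mm; square head 24 x 24 mm, sides parallel to x and y, 49 to 89 mm, to grip.
- key (a point): Middle of the lower end of the brass key on the shaft's +x side, 14 mm above the tip; key 6 mm wide, outer face 15.5 mm from the axis, 14 to 36 mm above the tip. A white line on the flange's top lies over the key. Fully home the shaft's tip is 20 mm above the bench; with the key on the boss's face (not in the keyway) it is at 45 mm.
- blue_stand: Wooden block 80 x 80 x 52 mm, fixed, with a vertical through hole 37 mm wide in its middle; the blue shaft stands in it with the flange on the block's top, so its tip is 9 mm above the bench and free of the block sideways by several mm. Origin at the centre of its underside.
- orange_stand: The same wooden block, fixed, holding the orange shaft.
- orange_shaft: Shaft of another machine, like the blue one but with an orange flange and 26 mm diameter (too thick for the bore). Leave it. Origin at its lower tip.
- orange_ring: Orange spacer ring of another machine, 56 mm outer, 36 mm inner diameter, 16 mm high (too small for the boss). Leave it. Origin at the centre of its underside.
- orange_pulley: Loose orange pulley, 84 mm diameter, 20 mm thick with a boss to 29 mm. Leave it. Origin at the centre of its underside.
- wrench: Steel wrench lying on the bench to the left. Leave it.
- screwdriver: Screwdriver lying on the bench to the right. Leave it.
- jar: Jar, 70 mm diameter, 85 mm high, far left. Leave it.
- spray_can: Yellow can, 60 mm diameter, 170 mm high, far right. Leave it.
- mug: Blue mug, 80 mm diameter, 90 mm high, left. Leave it.
There are look-alikes about, which are no part of the job. Leave any turquoise look-alike of the blue_shaft alone.

How it is judged:
On the way, in this order (a step that is already met when the one before it is completed fails the run):
1. the blue ring lies flat on the pulley, round the boss (horizontal distance between blue_ring and boss below 0.005 m and z of blue_ring in the frame of hub between 0.044 and 0.049 m), for 0.2 s.
2. the blue shaft's key has slipped into the keyway (all of step 1 and horizontal distance between blue_shaft and boss below 0.004 m and z of blue_shaft in the frame of hub below 0.038 m), for 0.1 s.
At the end, for the whole second after the job is handed in: Blue ring flat on the pulley, within 5 mm of centred; blue shaft upright, within 3 mm of the bore axis, key in keyway, flange within 1.5 mm of the ring, ejector pin down 8.5 mm or more, fingers still gripping it (over 15 N in all) for the last second; all else within 30 mm of its start (all of step 1 and value of joint plunger above 0.0085 m and z of blue_shaft in the frame of hub below 0.0217 m and horizontal distance between blue_shaft and boss below 0.003 m and angle between blue_shaft's own z axis and vertical below 0.06 rad and angle between the x axis of blue_shaft and the x axis of hub, either way round below 0.2 rad and contact force between the fingers and blue_shaft above 15 N and not (distance of orange_ring from where it was at the start of the episode above 0.03 m) and not (distance of orange_shaft from where it was at the start of the episode above 0.03 m) and not (distance of orange_pulley from where it was at the start of the episode above 0.03 m) and not (distance of wrench from where it was at the start of the episode above 0.03 m) and not (distance of screwdriver from where it was at the start of the episode above 0.03 m) and not (distance of jar from where it was at the start of the episode above 0.03 m) and not (distance of spray_can from where it was at the start of the episode above 0.03 m) and not (distance of mug from where it was at the start of the episode above 0.03 m)); the arm keeps its last pose, push and grip.
It fails at once if an orange part or another thing on the bench is moved more than 30 mm (distance of any of orange_ring, orange_shaft, orange_pulley, wrench, screwdriver, jar, spray_can, mug from where it was at the start of the episode above 0.03 m).
It also fails if it takes over 61 s, if anything falls off the work surface, if the arm or the gripper's body presses on something with over 40 N, if the wrist force passes 120 N, or if a joint passes its speed limit or range.

## Working session

There is one attempt and no reset: what is moved stays moved. The work goes in short steps, Python scripts to look and compute and a tool call to move; the robot and the scene stay as the last step left them, time stands still between calls to the robot, and variables do not carry over. Pictures are saved under pics/ and viewed, at most 10 in all, crops included, and the job is handed in when it is done.

Besides the shell and the picture viewer there is one more tool, called after ">>>" as a command line: name --argument value ..., lists and objects as JSON in quotes. jog_arm: Moves the arm, as the interface text tells. Shift numbers are shares of 5 cm and turn numbers shares of 0.12 rad, none past 1 either way. Its arguments: {"type":"object","properties":{"moves":{"type":"array","items":{"type":"array"}},"hand":{"type":"number"},"grip_force":{"type":"number"}},"required":["moves"]}

```bash
ls; mkdir -p pics
python3 - <<'E'
from station import arm, optics, order
import cv2,numpy as np
for n in ("top","scene"):
    p,d=optics.read_camera(n); cv2.imwrite(f"pics/{n}0.png",p[...,::-1]); np.savez(f"{n}0.npz",p=p,d=d)
    print(optics.camera_info(n))
print(arm.read_state())
E
```

```text
pics
{'camera_matrix': array([[499.5254816 ,   0.        , 313.21740404],
       [  0.        , 499.5254816 , 240.89558883],
       [  0.        ,   0.        ,   1.        ]]), 'world_to_cam': array([[ 0.0246253 , -0.9995335 ,  0.01806585,  0.00495949],
       [ 0.99006569,  0.02688649,  0.138011  , -0.56930665],
       [-0.13843235,  0.01448782,  0.99026592, -1.27092216],
       [ 0.        ,  0.        ,  0.        ,  1.        ]])}
{'camera_matrix': array([[525.01992552,   0.        , 310.23073598],
       [  0.        , 525.01992552, 237.92478676],
       [  0.        ,   0.        ,   1.        ]]), 'world_to_cam': array([[ 0.87182915,  0.48980549,  0.00212223, -0.48545329],
       [-0.38086776,  0.67518839,  0.63171226,  0.13913806],
       [ 0.30798324, -0.55155346,  0.77520005, -1.58852142],
       [ 0.        ,  0.        ,  0.        ,  1.        ]])}
{'time_s': 0.1, 'joints': array([-1.26840946e+00,  1.31050737e-01,  1.48911448e+00, -8.21625607e-06,
        1.52299769e+00, -8.54141889e-02]), 'joint_velocities': array([-0.00075132, -0.00172208, -0.00117656,  0.00102857, -0.00067109,
        0.00081027]), 'effort': array([ 1.29841224e-03, -5.61340499e+01, -4.93095911e+01,  7.70276715e-02,
        2.90929695e-02, -4.88783814e-05]), 'tool_pos': array([ 0.2267664 , -0.55500603,  0.23674387]), 'tcp_rot': array([ 9.81259777e-01,  1.92687920e-01, -8.90878744e-05, -7.80068349e-04]), 'contact_force': array([ 0.03324898, -0.50195153,  0.44057968]), 'ft_torque': array([-0.01426889, -0.00682704, -0.05678884]), 'grip_force': 0.0, 'opening': 0.09286031717465583}
```

View pics/top0.png

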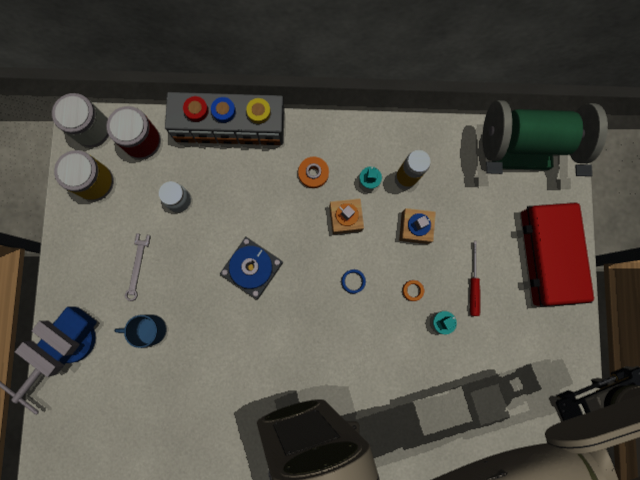

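View pics/scene0.png

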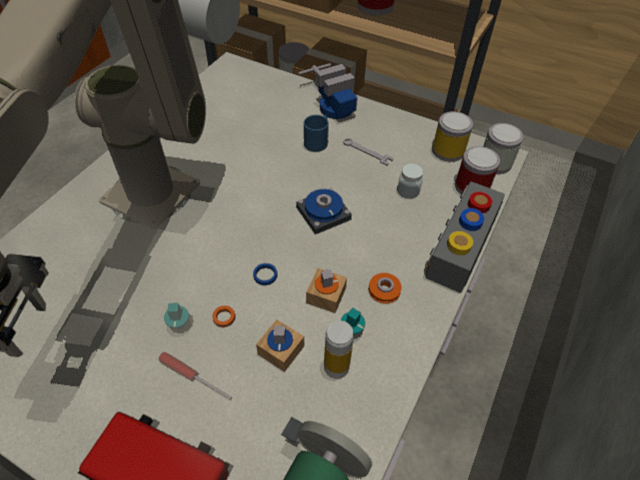

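The top view shows the blue ring at (353,281), hub at (250,266) with its white line toward (262,251), and the blue shaft in its stand at (419,225). The turquoise look-alikes are at (445,322) and (371,178). Next I measure from these pixels.

```bash
cat > h.py <<'E'
from station import arm, optics, order
import cv2,numpy as np
from scipy.spatial.transform import Rotation as R
def cloud(info,d):
    K=info['camera_matrix'];T=np.linalg.inv(info['world_to_cam'])
    v,u=np.mgrid[:480,:640]
    X=np.stack([(u-K[0,2])/K[0,0]*d,-(v-K[1,2])/K[1,1]*d,-d],-1)
    return X@T[:3,:3].T+T[:3,3]
def ray(info,u,v,z):
    K=info['camera_matrix'];T=np.linalg.inv(info['world_to_cam'])
    r=T[:3,:3]@np.array([(u-K[0,2])/K[0,0],-(v-K[1,2])/K[1,1],-1]);o=T[:3,3]
    return o+r*(z-o[2])/r[2]
def blue(p):
    h=cv2.cvtColor(p,cv2.COLOR_RGB2HSV); return (h[...,0]>104)&(h[...,0]<125)&(h[...,1]>110)
E
python3 - <<'E'
from h import *
z=np.load("top0.npz");p,d=z['p'],z['d'];I=optics.camera_info("top");W=cloud(I,d)
b=blue(p)
for n,(x0,x1,y0,y1),zz in (("ring",(335,372,263,300),.016),("hub",(222,283,238,297),.047),("flange",(402,437,208,243),.058)):
    m=np.zeros_like(b);m[y0:y1,x0:x1]=b[y0:y1,x0:x1]
    v,u=np.nonzero(m); P=W[m]
    q=np.array([ray(I,a,c,zz) for a,c in zip(u,v)])
    hull=cv2.convexHull(q[:,:2].astype(np.float32)*1000)
    c,r=cv2.minEnclosingCircle(hull)
    print(n,len(u),"depth med",np.median(P,0).round(4),"z pct",np.percentile(P[:,2],[5,50,95]).round(4),"circ",np.round(c,1),round(r,1),"ell",cv2.fitEllipse(hull))
a=cv2.resize(p[230:305,215:290][...,::-1],(400,400),interpolation=cv2.INTER_CUBIC)
c=cv2.resize(p[200:250,395:445][...,::-1],(400,400),interpolation=cv2.INTER_CUBIC)
cv2.imwrite("pics/crop0.png",np.hstack([a,c]))
E
```

```text
ring 179 depth med [ 0.4687 -0.0877  0.0148] z pct [0.0009 0.0148 0.02  ] circ [467.8 -88.8] 31.3 ell ((468.1613464355469, -88.3893051147461), (60.52973556518555, 61.51646041870117), 57.293697357177734)
hub 1212 depth med [0.4934 0.1809 0.0466] z pct [0.04   0.0466 0.0513] circ [496.9 181.4] 56.3 ell ((496.1726379394531, 181.39297485351562), (109.92787170410156, 111.32844543457031), 147.32327270507812)
flange 250 depth med [ 0.6106 -0.247   0.0577] z pct [0.0523 0.0577 0.0628] circ [ 617.9 -254.1] 29.4 ell ((617.5557250976562, -253.9200897216797), (56.059173583984375, 57.70853042602539), 54.187530517578125)
```

View pics/crop0.png

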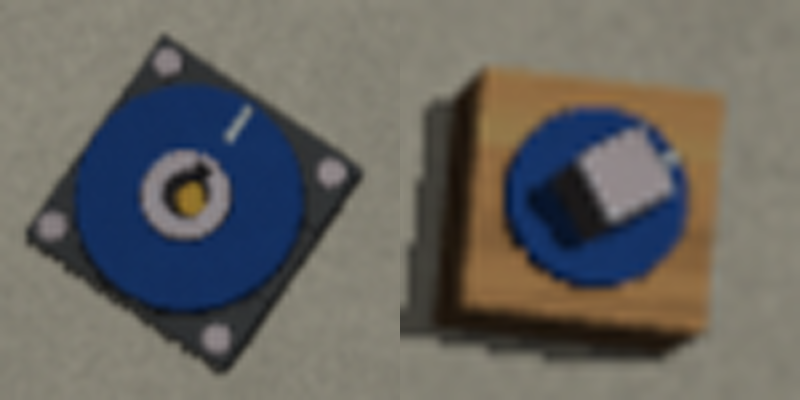

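```bash
cat >> h.py <<'E'
def plan(pos,yaw_y=None):
    """total shift/turn in tool units to reach pos with tool vertical, tool y at yaw_y deg (mod 180)"""
    s=arm.read_state();Rt=R.from_quat(s['tcp_rot']);x=Rt.as_matrix()
    d=x.T@(np.array(pos)-s['tool_pos'])/.05
    cur=np.degrees(np.arctan2(x[1,1],x[0,1]))
    if yaw_y is None: yaw_y=cur
    dy=(yaw_y-cur+90)%180-90; a=np.radians(cur+dy)
    Y=np.array([np.cos(a),np.sin(a),0]);Z=np.array([0,0,-1.]);T=R.from_matrix(np.stack([np.cross(Y,Z),Y,Z],1))
    rv=(Rt.inv()*T).as_rotvec()/.12
    print("yaw",cur.round(2),"shift",d.round(3),"turn",rv.round(3),"pos",s['tool_pos'].round(4),"F",s['contact_force'].round(1),"t",s['time_s'],"open",round(s['opening'],4))
E
python3 - <<'E'
from h import *
plan([.468,-.0884,.2])
E
```

```text
yaw -67.78 shift [ 7.995 -6.814  0.747] turn [-0.013 -0.001 -0.   ] pos [ 0.2268 -0.555   0.2367] F [ 0.  -0.5  0.4] t 0.1 open 0.0929
```

>>> jog_arm --moves '[[[0.67,-0.57,0.06],[0,0,0]],[[0.67,-0.57,0.06],[0,0,0]],[[0.67,-0.57,0.06],[0,0,0]],[[0.67,-0.57,0.06],[0,0,0]],[[0.67,-0.57,0.06],[0,0,0]],[[0.67,-0.57,0.06],[0,0,0]],[[0.67,-0.57,0.06],[0,0,0]],[[0.67,-0.57,0.06],[0,0,0]],[[0.67,-0.57,0.06],[0,0,0]],[[0.67,-0.57,0.06],[0,0,0]],[[0.67,-0.57,0.06],[0,0,0]],[[0.62,-0.56,0.06],[0,0,0]]]' --hand 1

```text
time_s: 1.3
tool_pos: [0.468, -0.0863, 0.2013]
tcp_rot: [0.981, 0.193, -0.0, -0.0]
contact_force: [0.9, -0.7, 0.1]
opening: 0.0925
grip_force: 0.0
```

>>> jog_arm --moves '[[[0,0,0],[0,0,0]],[[0,0,0],[0,0,0]],[[0,0,0],[0,0,0]]]'

```text
time_s: 1.6
tool_pos: [0.4672, -0.0889, 0.2015]
tcp_rot: [0.981, 0.193, -0.0, 0.0]
contact_force: [-0.7, -0.7, -0.3]
opening: 0.093
grip_force: 0.0
```

Run:
```python
from h import *
plan([.468,-.0884,.023])
I=optics.camera_info("wrist");p,d=optics.read_camera("wrist");cv2.imwrite("pics/w1.png",p[...,::-1]);np.savez("w1.npz",p=p,d=d,K=I['camera_matrix'],T=I['world_to_cam'])
I2=np.linalg.inv(I['world_to_cam']);print(I2.round(3),I['camera_matrix'][0])
W=cloud(I,d);b=blue(p);n,l,st,ce=cv2.connectedComponentsWithStats(b.astype(np.uint8))
for i in range(1,n):
    if st[i,4]>300:
        v,u=np.nonzero(l==i);q=np.array([ray(I,a,c,.016) for a,c in zip(u,v)])
        h=cv2.convexHull((q[:,:2]*1000).astype(np.float32));print(st[i],np.median(W[l==i],0).round(4),cv2.fitEllipse(h))
```

```text
yaw -67.8 shift [ 0.021 -0.004  3.569] turn [ 0.001  0.005 -0.   ] pos [ 0.4672 -0.0889  0.2015] F [-0.7 -0.7 -0.3] t 1.6 open 0.093
[[ 0.378  0.884  0.274  0.543]
 [-0.926  0.361  0.111 -0.058]
 [-0.001 -0.296  0.955  0.348]
 [ 0.     0.     0.     1.   ]] [376.24801451   0.         315.30799026]
[   0    0   80  136 8316] [0.5029 0.1482 0.0468] ((492.3577575683594, 175.1535186767578), (79.91935729980469, 109.48430633544922), 84.55316925048828)
[ 558   91   81   82 3273] [ 0.6136 -0.2455  0.0578] ((627.5993041992188, -282.541015625), (66.73814392089844, 69.56834411621094), 6.550899505615234)
```

View pics/w1.png

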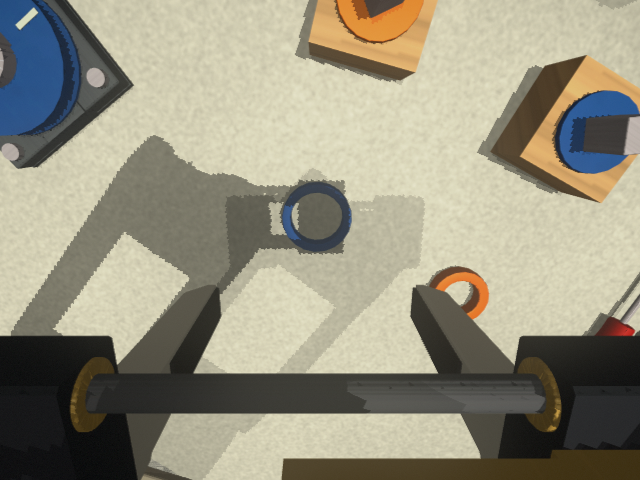

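The wrist view shows the ring at (317,215), partly in the arm's shadow, centred between the fingers. I segment it by height using depth.

Run:
```python
from h import *
z=np.load("w1.npz");p,d=z['p'],z['d'];I=dict(camera_matrix=z['K'],world_to_cam=z['T'])
W=cloud(I,d)
hs=cv2.cvtColor(p,cv2.COLOR_RGB2HSV)
m=np.zeros(d.shape,bool);s=np.s_[165:265,265:370];m[s]=(p[s][...,2].astype(int)-p[s][...,0]>15)
v,u=np.nonzero(m);P=W[m];print(len(u),np.percentile(P[:,2],[5,50,90]).round(4))
t=m&(W[...,2]>.012)
v,u=np.nonzero(t);q=np.array([ray(I,a,c,.016) for a,c in zip(u,v)])
h=cv2.convexHull((q[:,:2]*1000).astype(np.float32));print(cv2.fitEllipse(h),cv2.minEnclosingCircle(h))
print(W[230:250,190:210][...,2].mean())
```

```text
1533 [0.0142 0.0159 0.0169]
((468.14373779296875, -89.17452239990234), (62.09245300292969, 62.70277786254883), 29.056148529052734) ((468.2713317871094, -89.18889617919922), 31.560317993164062)
0.0027732279841156814
```

>>> jog_arm --moves '[[[0.01,0.01,0.7],[0,0,0]],[[0,0,0.8],[0,0,0]],[[0,0,0.8],[0,0,0]],[[0,0,0.6],[0,0,0]],[[0,0,0.4],[0,0,0]],[[0,0,0.25],[0,0,0]],[[0,0,0],[0,0,0]],[[0,0,0],[0,0,0]]]'

```text
time_s: 2.45
tool_pos: [0.4687, -0.0893, 0.025]
tcp_rot: [0.981, 0.192, 0.0, 0.0]
contact_force: [-0.1, 0.4, 0.6]
opening: 0.0928
grip_force: 0.0
```

>>> jog_arm --moves '[[[0,0,0],[0,0,0]],[[0,0,0],[0,0,0]],[[0,0,0],[0,0,0]],[[0,0,0],[0,0,0]],[[0,0,0],[0,0,0]],[[0,0,0],[0,0,0]]]' --hand -1 --grip_force 20

```text
time_s: 3.05
tool_pos: [0.4686, -0.0885, 0.0245]
tcp_rot: [0.981, 0.193, 0.0, 0.0]
contact_force: [-1.2, 0.6, 3.3]
opening: 0.0629
grip_force: 19.8
```

Run:
```python
from h import *
plan([.450,.1625,.20])
```

```text
yaw -67.77 shift [ 1.557 -4.787 -3.51 ] turn [ 0.003 -0.004  0.   ] pos [ 0.4686 -0.0885  0.0245] F [-1.2  0.6  3.3] t 3.05 open 0.0629
```

>>> jog_arm --moves '[[[0,0,-0.4],[0,0,0]],[[0,0,-0.8],[0,0,0]],[[0,0,-0.8],[0,0,0]],[[0.2,-0.6,-0.6],[0,0,0]],[[0.2,-0.7,-0.5],[0,0,0]],[[0.2,-0.7,-0.41],[0,0,0]],[[0.2,-0.7,0],[0,0,0]],[[0.2,-0.7,0],[0,0,0]],[[0.2,-0.7,0],[0,0,0]],[[0.2,-0.4,0],[0,0,0]],[[0.16,-0.29,0],[0,0,0]]]'

```text
time_s: 4.15
tool_pos: [0.4493, 0.1645, 0.1993]
tcp_rot: [0.981, 0.194, -0.0, -0.0]
contact_force: [-0.2, 0.6, 0.4]
opening: 0.0628
grip_force: 19.9
```

>>> jog_arm --moves '[[[0,0,0],[0,0,0]],[[0,0,0],[0,0,0]],[[0,0,0],[0,0,0]]]'

```text
time_s: 4.45
tool_pos: [0.4498, 0.162, 0.1994]
tcp_rot: [0.981, 0.192, -0.0, 0.0]
contact_force: [0.7, 0.6, -0.3]
opening: 0.0624
grip_force: 19.9
```

Run:
```python
from h import *
plan([.4962,.1814,.12])
I=optics.camera_info("wrist");p,d=optics.read_camera("wrist");cv2.imwrite("pics/w2.png",p[...,::-1]);np.savez("w2.npz",p=p,d=d,K=I['camera_matrix'],T=I['world_to_cam'])
```

```text
yaw -67.81 shift [ 1.008 -0.009  1.587] turn [ 0.002  0.005 -0.   ] pos [0.4498 0.162  0.1994] F [ 0.7  0.6 -0.3] t 4.45 open 0.0624
```

View pics/w2.png

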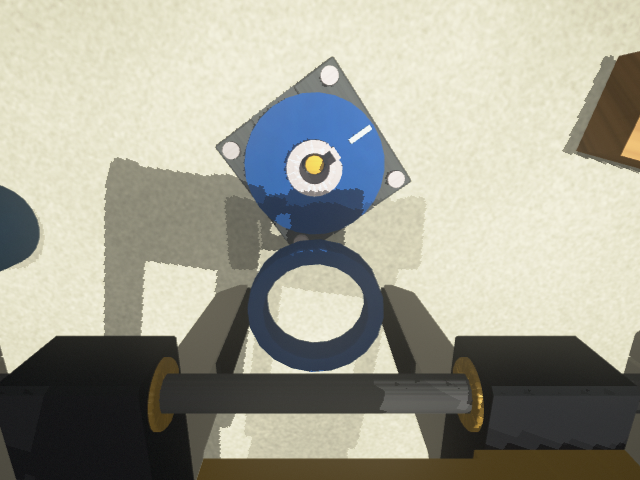

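The hub's boss is at (314,167), its white line at (360,133), and the held ring at (316,305) is level between the fingers. Now I measure the boss centre, keyway direction and ring centre.

```bash
cat > hub.py <<'E'
from h import *
z=np.load("w2.npz");p,d=z['p'],z['d'];I=dict(camera_matrix=z['K'],world_to_cam=z['T'])
W=cloud(I,d);hs=cv2.cvtColor(p,cv2.COLOR_RGB2HSV)
def fit(m,zz):
    v,u=np.nonzero(m);q=np.array([ray(I,a,c,zz) for a,c in zip(u,v)])[:,:2]*1000
    return q,cv2.fitEllipse(cv2.convexHull(q.astype(np.float32)))
m=np.zeros(d.shape,bool);s=np.s_[130:205,275:355]
m[s]=(hs[s][...,1]<60)&(hs[s][...,2]>120)&(W[s][...,2]>.053);q,e=fit(m,.059);print("boss",len(q),e,np.median(W[m],0).round(4))
m[:]=0;s=np.s_[85:240,235:395];m[s]=(abs(W[s][...,2]-.047)<.006);q,e2=fit(m,.047);print("pulley",len(q),e2)
m[:]=0;s=np.s_[115:150,342:380];m[s]=(hs[s][...,1]<70)&(hs[s][...,2]>150)
q,_=fit(m,.047);c=q.mean(0);vx,vy=cv2.fitLine(q.astype(np.float32),2,0,.01,.01).ravel()[:2];print("line",len(q),c,"dir",np.degrees(np.arctan2(vy,vx)),"from boss",np.degrees(np.arctan2(*(c-e[0])[::-1])),"from pulley",np.degrees(np.arctan2(*(c-e2[0])[::-1])))
m[:]=0;s=np.s_[225:385,240:395];m[s]=(p[s][...,2].astype(int)-p[s][...,0]>15)&(W[s][...,2]>.165);
q,e=fit(m&(W[...,2]>.183),.1909);print("ring",len(q),e,np.percentile(W[m][:,2],[5,50,95]).round(4))
E
python3 hub.py
```

```text
boss 1645 ((499.132568359375, 180.15223693847656), (40.700801849365234, 51.72805404663086), 56.290836334228516) [0.4952 0.1842 0.059 ]
pulley 13106 ((495.96990966796875, 182.1865234375), (109.31023406982422, 109.465087890625), 97.34857940673828)
line 226 [536.81312109 156.61794383] dir -27.893112 from boss -31.9878275470607 from pulley -32.04730113297626
ring 6998 ((451.3681945800781, 163.10487365722656), (60.98246383666992, 69.66438293457031), 115.34294891357422) [0.1797 0.1904 0.1916]
```

```bash
cat >> hub.py <<'E'
print('----')
def big(m):
    n,l,st,_=cv2.connectedComponentsWithStats(m.astype(np.uint8));i=1+np.argmax(st[1:,4]);return l==i
from scipy.optimize import least_squares
def circ(q,r=None):
    f=(lambda x:np.hypot(*(q-x[:2]).T)-x[2]) if r is None else (lambda x:np.hypot(*(q-x[:2]).T)-r)
    x=least_squares(f,list(q.mean(0))+([20.] if r is None else []),loss='soft_l1',f_scale=.5).x;return x.round(2)
def pts(c,zz): return np.array([ray(I,a,b,zz) for a,b in c])[:,:2]*1000
s=np.s_[130:205,275:355];m=np.zeros(d.shape,bool);m[s]=(hs[s][...,1]<60)&(hs[s][...,2]>120)
m=big(cv2.morphologyEx(m.astype(np.uint8),cv2.MORPH_OPEN,np.ones((5,5))))
c=max(cv2.findContours(m.astype(np.uint8),0,1)[0],key=len)[:,0];print("boss",circ(pts(c,.059)))
m[:]=0;s=np.s_[225:385,240:395];m[s]=(W[s][...,2]>.18)&(p[s][...,2].astype(int)-p[s][...,0]>15);m=big(m)
cs,_=cv2.findContours(m.astype(np.uint8),cv2.RETR_CCOMP,1)
for c in sorted(cs,key=len)[-2:]: print("ring",len(c),circ(pts(c[:,0],.1909)))
E
python3 hub.py | sed -n '/----/,$p'
```

```text
----
boss [495.59 182.92  20.12]
ring 281 [452.41 163.14  21.6 ]
ring 379 [450.39 162.6   31.9 ]
```

Run:
```python
from h import *
plan([.4953,.1817,.09])
```

```text
yaw -67.83 shift [ 0.992 -0.024  2.189] turn [ 0.001  0.003 -0.   ] pos [0.4499 0.1619 0.1995] F [ 0.1  0.1 -0.5] t 4.5 open 0.0627
```

>>> jog_arm --moves '[[[0.5,-0.01,0],[0,0,0]],[[0.49,-0.01,0.4],[0,0,0]],[[0,0,0.7],[0,0,0]],[[0,0,0.6],[0,0,0]],[[0,0,0.4],[0,0,0]],[[0,0,0.09],[0,0,0]],[[0,0,0],[0,0,0]],[[0,0,0],[0,0,0]],[[0,0,0],[0,0,0]]]'

```text
time_s: 5.4
tool_pos: [0.4966, 0.1825, 0.092]
tcp_rot: [0.981, 0.193, 0.002, -0.0]
contact_force: [-0.6, -0.1, -0.0]
opening: 0.0628
grip_force: 19.9
```

Run:
```python
from h import *
plan([.4953,.1817,.0735])
```

```text
yaw -67.8 shift [-0.032  0.004  0.37 ] turn [ 0.004 -0.025  0.   ] pos [0.4966 0.1825 0.092 ] F [-0.6 -0.1 -0. ] t 5.4 open 0.0628
```

>>> jog_arm --moves '[[[-0.015,0,0.05],[0,0,0]],[[-0.01,0,0.05],[0,0,0]],[[0,0,0.05],[0,0,0]],[[0,0,0.05],[0,0,0]],[[0,0,0.05],[0,0,0]],[[0,0,0],[0,0,0]],[[0,0,0],[0,0,0]]]'

```text
time_s: 6.1
tool_pos: [0.4943, 0.1819, 0.0776]
tcp_rot: [0.981, 0.193, 0.0, 0.0]
contact_force: [1.1, 0.5, -1.4]
opening: 0.0632
grip_force: 19.9
```

>>> jog_arm --moves '[[[0,0,0.04],[0,0,0]],[[0,0,0.04],[0,0,0]],[[0,0,0.02],[0,0,0]],[[0,0,0],[0,0,0]],[[0,0,0],[0,0,0]]]'

```text
time_s: 6.6
tool_pos: [0.4943, 0.1819, 0.0727]
tcp_rot: [0.981, 0.193, 0.0, -0.0]
contact_force: [1.8, -0.0, -0.6]
opening: 0.0628
grip_force: 19.9
```

>>> jog_arm --moves '[[[0,0,0],[0,0,0]],[[0,0,0],[0,0,0]],[[0,0,0],[0,0,0]],[[0,0,0],[0,0,0]],[[0,0,-0.2],[0,0,0]],[[0,0,-0.6],[0,0,0]],[[-0.3,0,-0.8],[0,0,0]],[[-0.5,0,-0.5],[0,0,0]],[[-0.2,0,-0.4],[0,0,0]],[[0,0,0],[0,0,0]],[[0,0,0],[0,0,0]],[[0,0,0],[0,0,0]]]' --hand 1

```text
time_s: 7.8
tool_pos: [0.4477, 0.163, 0.1965]
tcp_rot: [0.981, 0.193, -0.001, 0.0]
contact_force: [-0.3, 0.3, -0.5]
opening: 0.0931
grip_force: 0.0
```

Run:
```python
from h import *
plan([.6176,-.2539,.25])
I=optics.camera_info("wrist");p,d=optics.read_camera("wrist");cv2.imwrite("pics/w3.png",p[...,::-1]);np.savez("w3.npz",p=p,d=d,K=I['camera_matrix'],T=I['world_to_cam'])
W=cloud(I,d);s=np.s_[60:260,220:420];w=W[s]
k=(abs(w[...,2]-.063)<.004);P=w[k];print(k.sum(),np.median(P,0).round(4),cv2.fitEllipse(cv2.convexHull((P[:,:2]*1000).astype(np.float32))))
k=(abs(w[...,2]-.047)<.004);P=w[k];print(k.sum(),cv2.fitEllipse(cv2.convexHull((P[:,:2]*1000).astype(np.float32))))
```

```text
yaw -67.78 shift [-8.000e-03  9.003e+00 -1.073e+00] turn [-0.002  0.013  0.   ] pos [0.4477 0.163  0.1965] F [-0.3  0.3 -0.5] t 7.8 open 0.0931
3462 [0.4949 0.1833 0.0625] ((493.3338928222656, 181.75296020507812), (63.18891525268555, 63.43674850463867), 36.19574737548828)
10673 ((495.9955749511719, 182.1070556640625), (109.54780578613281, 109.6092529296875), 168.91558837890625)
```

View pics/w3.png

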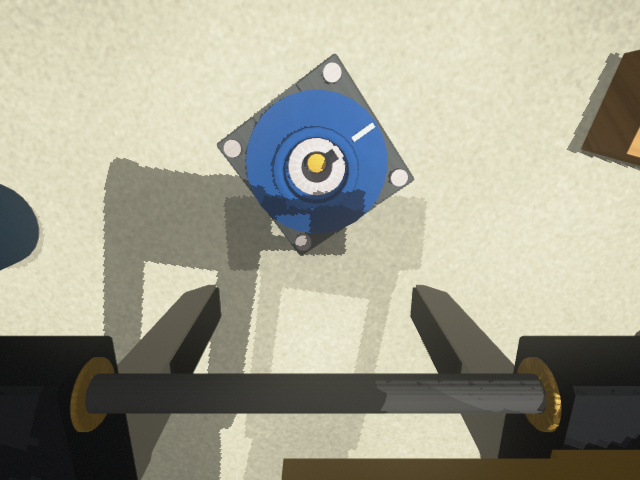

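Ring is flat round the boss, top at 62.5 mm, about 2.7 mm off centre: good (boss at (317,166), white line at (363,132)). On to the blue shaft.

Run:
```python
from h import *
plan([.574,-.279,.25],-60)
```

```text
yaw -67.78 shift [-1.003  9.139 -1.078] turn [-0.005  0.019 -1.132] pos [0.4475 0.1629 0.1962] F [-0.7  0.1 -0.6] t 7.85 open 0.0929
```

>>> jog_arm --moves '[[[-0.1,0.4,-0.4],[0,0,0]],[[-0.1,0.8,-0.4],[0,0,0]],[[-0.1,0.9,-0.28],[0,0,0]],[[-0.1,0.9,0],[0,0,0]],[[-0.1,0.9,0],[0,0,0]],[[-0.1,0.9,0],[0,0,0]],[[-0.1,0.9,0],[0,0,0]],[[-0.1,0.9,0],[0,0,0]],[[-0.1,0.9,0],[0,0,0]],[[-0.1,0.9,0],[0,0,0]],[[0,0.74,0],[0,0,0]],[[0,0,0],[0,0,-0.57]]]'

```text
time_s: 9.05
tool_pos: [0.5742, -0.2832, 0.2478]
tcp_rot: [0.974, 0.224, -0.002, -0.001]
contact_force: [0.5, 0.4, -0.9]
opening: 0.0927
grip_force: 0.0
```

>>> jog_arm --moves '[[[0,0,0],[0,0,-0.57]],[[0,0,0],[0,0,0]],[[0,0,0],[0,0,0]],[[0,0,0],[0,0,0]]]'

```text
time_s: 9.45
tool_pos: [0.5744, -0.2786, 0.251]
tcp_rot: [0.966, 0.259, -0.0, -0.0]
contact_force: [0.7, 0.6, 0.1]
opening: 0.0928
grip_force: 0.0
```

Run:
```python
from h import *
plan([.6176,-.2539,.15],-60)
I=optics.camera_info("wrist");p,d=optics.read_camera("wrist");cv2.imwrite("pics/w4.png",p[...,::-1]);np.savez("w4.npz",p=p,d=d,K=I['camera_matrix'],T=I['world_to_cam'])
W=cloud(I,d)
for n,lo,hi in (("flange",.055,.061),("head",.095,.101)):
    k=np.zeros(d.shape,bool);s=np.s_[0:330,150:500];k[s]=(W[s][...,2]>lo)&(W[s][...,2]<hi)
    if n=="flange":k&=blue(p)
    nn,l,st,ce=cv2.connectedComponentsWithStats(k.astype(np.uint8))
    for i in range(1,nn):
        if st[i,4]>150:
            P=(W[l==i][:,:2]*1000).astype(np.float32);h=cv2.convexHull(P)
            print(n,st[i],cv2.fitEllipse(h),cv2.minAreaRect(h),np.median(W[l==i][:,2]))
```

```text
yaw -60.01 shift [0.996 0.005 2.02 ] turn [-0.006  0.004 -0.001] pos [ 0.5744 -0.2786  0.251 ] F [0.7 0.6 0.1] t 9.45 open 0.0928
flange [ 285  130   65   49 1285] ((618.0783081054688, -254.30482482910156), (55.64733123779297, 57.413089752197266), 46.1667366027832) ((625.3344116210938, -246.8363037109375), (35.159481048583984, 57.74738693237305), 44.91949462890625) 0.05801810180082145
head [345   0  65  26 151] ((754.0714721679688, -229.1427459716797), (60.51167297363281, 61.8820686340332), 103.72645568847656) ((729.7303466796875, -236.8961944580078), (10.644810676574707, 45.65544128417969), 17.94753646850586) 0.09806256206667474
head [303 153  31  32 931] ((616.8701782226562, -255.82606506347656), (29.174903869628906, 31.800811767578125), 15.369462013244629) ((617.4537353515625, -255.6103515625), (24.14101791381836, 23.70587730407715), 29.20735740661621) 0.0979537465646323
```

View pics/w4.png

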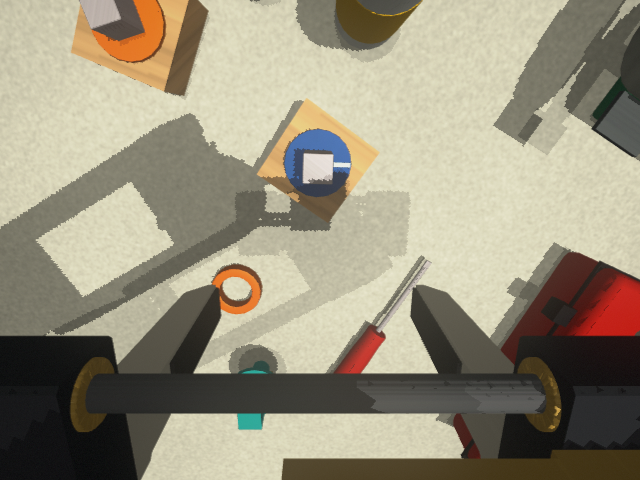

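The blue shaft's head is at (318,168), and its key line points image-right along tool +y (about −60.8°). The spray can is well clear.

Run:
```python
from h import *
plan([.6175,-.2555,.081],-60.8)
```

```text
yaw -59.99 shift [0.978 0.031 3.406] turn [-0.003  0.002  0.118] pos [ 0.5744 -0.2787  0.2513] F [ 0.2  0.7 -0.2] t 9.5 open 0.0932
```

>>> jog_arm --moves '[[[0.5,0.02,0.3],[0,0,0]],[[0.48,0.01,0.5],[0,0,0]],[[0,0,0.7],[0,0,0.12]],[[0,0,0.7],[0,0,0]],[[0,0,0.6],[0,0,0]],[[0,0,0.4],[0,0,0]],[[0,0,0.2],[0,0,0]],[[0,0,0],[0,0,0]],[[0,0,0],[0,0,0]]]'

```text
time_s: 10.4
tool_pos: [0.6183, -0.256, 0.083]
tcp_rot: [0.968, 0.252, 0.001, 0.001]
contact_force: [0.7, -0.1, 0.2]
opening: 0.093
grip_force: 0.0
```

>>> jog_arm --moves '[[[0,0,0],[0,0,0]],[[0,0,0],[0,0,0]],[[0,0,0],[0,0,0]],[[0,0,0],[0,0,0]],[[0,0,0],[0,0,0]],[[0,0,0],[0,0,0]],[[0,0,0],[0,0,0]],[[0,0,0],[0,0,0]]]' --hand -1 --grip_force 50

```text
time_s: 11.2
tool_pos: [0.6176, -0.2558, 0.0816]
tcp_rot: [0.968, 0.252, -0.0, -0.0]
contact_force: [-0.7, -0.5, 0.1]
opening: 0.0335
grip_force: 0.0
```

Run:
```python
from h import *
plan([.496,.182,.22],-32)
```

```text
yaw -60.77 shift [ 2.154 -8.828 -2.768] turn [-0.     0.    -4.184] pos [ 0.6176 -0.2558  0.0816] F [-0.7 -0.5  0.1] t 11.2 open 0.0335
```

>>> jog_arm --moves '[[[0,0,0],[0,0,0]],[[0,0,0],[0,0,0]],[[0,0,0],[0,0,0]],[[0,0,0],[0,0,0]],[[0,0,0],[0,0,0]]]'

```text
time_s: 11.7
tool_pos: [0.6176, -0.2557, 0.0816]
tcp_rot: [0.968, 0.252, -0.0, -0.0]
contact_force: [0.3, -0.2, -0.7]
opening: 0.024
grip_force: 49.8
```

>>> jog_arm --moves '[[[0,0,-0.2],[0,0,0]],[[0,0,-0.4],[0,0,0]],[[0,0,-0.6],[0,0,0]],[[0,0,-0.6],[0,0,0]],[[0,0,-0.5],[0,0,0]],[[0,0,-0.3],[0,0,0]],[[0,0,-0.17],[0,0,0]],[[0,0,0],[0,0,0]],[[0,0,0],[0,0,0]]]'

```text
time_s: 12.6
tool_pos: [0.617, -0.2555, 0.2185]
tcp_rot: [0.968, 0.252, -0.001, -0.001]
contact_force: [-0.4, 0.3, -4.0]
opening: 0.0238
grip_force: 49.8
```

>>> jog_arm --moves '[[[0.1,-0.4,0],[0,0,0]],[[0.18,-0.7,0],[0,0,0]],[[0.2,-0.83,0],[0,0,0]],[[0.2,-0.83,0],[0,0,0]],[[0.2,-0.83,0],[0,0,0]],[[0.2,-0.83,0],[0,0,0]],[[0.2,-0.83,0],[0,0,0]],[[0.2,-0.83,0],[0,0,0]],[[0.2,-0.83,0],[0,0,0]],[[0.2,-0.83,0],[0,0,0]],[[0.2,-0.7,0],[0,0,0]],[[0.07,-0.4,0],[0,0,0]]]'

```text
time_s: 13.8
tool_pos: [0.4937, 0.1849, 0.2183]
tcp_rot: [0.967, 0.253, -0.001, -0.0]
contact_force: [0.7, -0.1, -3.5]
opening: 0.0238
grip_force: 49.8
```

>>> jog_arm --moves '[[[0,0,0],[0,0,-0.4]],[[0,0,0],[0,0,-0.8]],[[0,0,0],[0,0,-0.8]],[[0,0,0],[0,0,-0.8]],[[0,0,0],[0,0,-0.8]],[[0,0,0],[0,0,-0.58]],[[0,0,0],[0,0,0]],[[0,0,0],[0,0,0]],[[0,0,0],[0,0,0]]]'

```text
time_s: 14.7
tool_pos: [0.4952, 0.1824, 0.2195]
tcp_rot: [0.875, 0.484, -0.001, -0.0]
contact_force: [0.7, 0.4, -3.4]
opening: 0.0241
grip_force: 49.8
```

Run:
```python
from h import *
plan([.496,.182,.14],-32)
I=optics.camera_info("wrist");p,d=optics.read_camera("wrist");cv2.imwrite("pics/w5.png",p[...,::-1]);np.savez("w5.npz",p=p,d=d,K=I['camera_matrix'],T=I['world_to_cam'])
```

```text
yaw -32.13 shift [0.003 0.018 1.589] turn [-0.006  0.007 -0.018] pos [0.4952 0.1824 0.2195] F [ 0.7  0.4 -3.4] t 14.7 open 0.0241
```

View pics/w5.png

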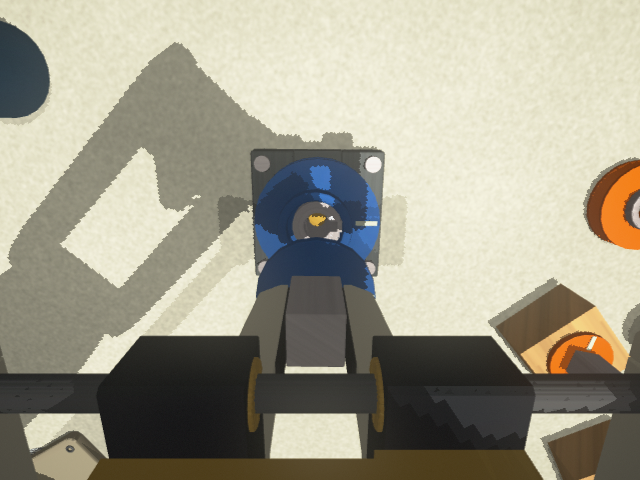

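The held shaft is vertical; the boss is at (317,220) and the pulley's line at (366,223), so key and keyway are aligned. Checking the numbers.

Run:
```python
from h import *
z=np.load("w5.npz");p,d=z['p'],z['d'];I=dict(camera_matrix=z['K'],world_to_cam=z['T'])
W=cloud(I,d);hs=cv2.cvtColor(p,cv2.COLOR_RGB2HSV)
m=np.zeros(d.shape,bool);s=np.s_[140:245,230:400];m[s]=abs(W[s][...,2]-.047)<.004
q=(W[m][:,:2]*1000).astype(np.float32);c=np.array(cv2.fitEllipse(cv2.convexHull(q))[0]);print("pulley",c,cv2.fitEllipse(cv2.convexHull(q))[1])
m[:]=0;s=np.s_[212:234,352:379];m[s]=(hs[s][...,1]<80)&(hs[s][...,2]>140)
v,u=np.nonzero(m);q=np.array([ray(I,a,b,.047) for a,b in zip(u,v)])[:,:2]*1000
for h in ([496,182.1],c):print("line",len(q),np.degrees(np.arctan2(*(q.mean(0)-h)[::-1])))
m[:]=0;s=np.s_[140:280,240:395];m[s]=abs(W[s][...,2]-.025)<.003
print("base",cv2.minAreaRect(cv2.convexHull((W[m][:,:2]*1000).astype(np.float32))))
```

```text
pulley [498.44873047 186.37182617] (98.94340515136719, 109.40205383300781)
line 66 -32.58713775873562
line 66 -38.542472636984904
base ((496.1954345703125, 182.46786499023438), (119.62686157226562, 120.10504150390625), 57.46928024291992)
```

Run:
```python
from h import *
plan([.4961,.1823,.137],-32.5)
```

```text
yaw -32.11 shift [0.008 0.014 1.654] turn [-0.004  0.004  0.057] pos [0.4953 0.1824 0.2197] F [ 0.3  0.5 -3.8] t 14.75 open 0.0242
```

>>> jog_arm --moves '[[[0.01,0.02,0.3],[0,0,0.05]],[[0,0,0.5],[0,0,0]],[[0,0,0.5],[0,0,0]],[[0,0,0.25],[0,0,0]],[[0,0,0.1],[0,0,0]],[[0,0,0],[0,0,0]],[[0,0,0],[0,0,0]],[[0,0,0],[0,0,0]]]'

```text
time_s: 15.55
tool_pos: [0.4977, 0.1826, 0.1391]
tcp_rot: [0.876, 0.482, 0.001, 0.0]
contact_force: [0.2, 0.3, -4.4]
opening: 0.0236
grip_force: 49.8
```

Run:
```python
from h import *
plan([.4961,.1823,.12],-32.5)
```

```text
yaw -32.37 shift [-0.023 -0.024  0.382] turn [ 0.014 -0.015  0.018] pos [0.4977 0.1826 0.1391] F [ 0.2  0.3 -4.4] t 15.55 open 0.0236
```

>>> jog_arm --moves '[[[0,0,0],[0,0,0]],[[0,0,0],[0,0,0]]]'

```text
time_s: 15.75
tool_pos: [0.4971, 0.1825, 0.1384]
tcp_rot: [0.876, 0.482, 0.001, 0.0]
contact_force: [-0.4, -0.5, -3.8]
opening: 0.0238
grip_force: 49.8
```

Run:
```python
from h import *
plan([.4961,.1823,.12],-32.5)
```

```text
yaw -32.37 shift [-0.013 -0.015  0.367] turn [ 0.007 -0.007  0.018] pos [0.4971 0.1825 0.1384] F [-0.4 -0.5 -3.8] t 15.75 open 0.0238
```

Still settling towards the target; I lower slowly, in.

>>> jog_arm --moves '[[[-0.005,-0.005,0.06],[0,0,0.02]],[[0,0,0.06],[0,0,0]],[[0,0,0.06],[0,0,0]],[[0,0,0.05],[0,0,0]],[[0,0,0],[0,0,0]],[[0,0,0],[0,0,0]],[[0,0,0],[0,0,0]]]'

```text
time_s: 16.45
tool_pos: [0.4964, 0.1823, 0.1263]
tcp_rot: [0.877, 0.481, 0.0, 0.0]
contact_force: [0.8, 0.4, -3.9]
opening: 0.0237
grip_force: 49.8
```

>>> jog_arm --moves '[[[0,0,0.06],[0,0,0]],[[0,0,0.05],[0,0,0]],[[0,0,0.05],[0,0,0]],[[0,0,0.05],[0,0,0]],[[0,0,0.05],[0,0,0]],[[0,0,0],[0,0,0]],[[0,0,0],[0,0,0]],[[0,0,0],[0,0,0]]]'

```text
time_s: 17.25
tool_pos: [0.4964, 0.1823, 0.1133]
tcp_rot: [0.877, 0.481, 0.0, 0.0]
contact_force: [0.3, -0.1, -3.8]
opening: 0.0236
grip_force: 49.8
```

>>> jog_arm --moves '[[[0,0,0.05],[0,0,0]],[[0,0,0.05],[0,0,0]],[[0,0,0.05],[0,0,0]],[[0,0,0.05],[0,0,0]],[[0,0,0.05],[0,0,0]],[[0,0,0.05],[0,0,0]],[[0,0,0],[0,0,0]],[[0,0,0],[0,0,0]]]'

```text
time_s: 18.05
tool_pos: [0.4964, 0.1823, 0.0986]
tcp_rot: [0.877, 0.481, 0.0, 0.0]
contact_force: [-4.2, -0.3, 5.1]
opening: 0.024
grip_force: 49.9
```

>>> jog_arm --moves '[[[0,0,0.03],[0,0,0]],[[0,0,0.03],[0,0,0]],[[0,0,0.03],[0,0,0]],[[0,0,0.03],[0,0,0]],[[0,0,0],[0,0,0]],[[0,0,0],[0,0,0]],[[0,0,0],[0,0,0]]]'

```text
time_s: 18.75
tool_pos: [0.4965, 0.1824, 0.0929]
tcp_rot: [0.877, 0.481, 0.0, 0.0]
contact_force: [-4.5, -1.4, 8.4]
opening: 0.0233
grip_force: 49.9
```

>>> jog_arm --moves '[[[0,0,0.02],[0,0,0]],[[0,0,0.02],[0,0,0]],[[0,0,0],[0,0,0]],[[0,0,0],[0,0,0]],[[0,0,0],[0,0,0]]]' --grip_force 60

```text
time_s: 19.25
tool_pos: [0.4967, 0.1824, 0.0925]
tcp_rot: [0.877, 0.481, 0.0, 0.0]
contact_force: [-11.2, -4.2, 21.4]
opening: 0.0234
grip_force: 59.9
```

>>> jog_arm --moves '[[[-0.01,-0.01,0],[0,0,0]],[[0,0,0],[0,0,0]],[[0,0,0],[0,0,0]],[[0,0,0],[0,0,0]],[[0,0,0],[0,0,0]]]'

```text
time_s: 19.75
tool_pos: [0.4966, 0.1824, 0.0925]
tcp_rot: [0.877, 0.481, 0.001, 0.0]
contact_force: [-7.8, -2.0, 18.8]
opening: 0.0233
grip_force: 59.9
```

Run:
```python
from h import *
plan([.4961,.1823,.0926],-32.5)
I=optics.camera_info("wrist");p,d=optics.read_camera("wrist");cv2.imwrite("pics/w6.png",p[...,::-1])
W=cloud(I,d);s=np.s_[180:300,230:400];z=W[s][...,2]
print(np.histogram(z,bins=np.arange(.04,.12,.003)))
m=np.zeros(d.shape,bool);m[s]=abs(z-.069)<.004;print(np.median(W[m],0))
```

```text
yaw -32.51 shift [-0.007 -0.007 -0.002] turn [ 0.012 -0.013 -0.001] pos [0.4966 0.1824 0.0925] F [-7.8 -2.  18.8] t 19.75 open 0.0233
(array([    0,   578, 10296,   146,   145,   143,   128,   384,   168,
        3641,   282,   173,   232,   262,   322,   320,   261,   168,
         120,     0,     0,     0,     0,     0,     0,     0]), array([0.04 , 0.043, 0.046, 0.049, 0.052, 0.055, 0.058, 0.061, 0.064,
       0.067, 0.07 , 0.073, 0.076, 0.079, 0.082, 0.085, 0.088, 0.091,
       0.094, 0.097, 0.1  , 0.103, 0.106, 0.109, 0.112, 0.115, 0.118]))
[0.50752214 0.19921364 0.06897383]
```

View pics/w6.png

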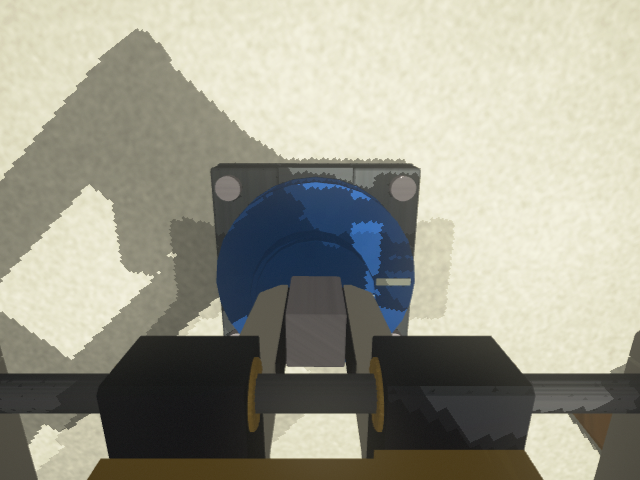

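The view shows the flange (around (315,260)) seated level with its top at 69.0 mm. That is the fully-home height, with about 19 N of downward push and a 60 N grip. Handing in.

```bash
python3 -c "
from station import order
print(order.finish_job())"
```

```text
the job is handed in; nothing more can be done
None
```

The job is handed in but returned no verdict: the blue ring lies flat round the boss (about 2.7 mm off centre by the wrist camera, limit 5 mm), and the blue shaft is keyed in and held fully home on the ring with a 60 N grip and about 19 N of push.

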